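# Rock a tight plaster cast out of its clamping holder

### The arm

A 6-joint arm with a two-finger parallel gripper is mounted at the origin on a cart in front of the work surface, level with it; the furniture and walls round the work are solid. World frame = base frame: x ahead of the robot, y to its left, z up, the work surface at z = 0. Lengths are in m, angles in rad, forces in N, time in s.
With the tool pointing down it reaches from about 0.275 to 0.975 m from the base axis. Payload 8.4 kg.
Tool frame: the origin (TCP) lies at the very end of the fingers, on their centre line; the grasp point (between the pads) lies 19 mm behind it; z points along the fingers, y is the line along which they close (so a half turn about z gives the same grasp; the last joint's range is limited). The gripper opens to 92 mm and grips with 3 to 60 N. Pads are 20 mm wide; open, the fingers measure 128 mm over their backs; the gripper's body (75 mm by 189 mm) begins 69 mm behind the grasp point.
Start: joints at [-1.282, 0.353, 1.633, -0, 1.155, -0.002], TCP at [0.179, -0.599, 0.215] pointing down, gripper open.
Joint ranges: [-2.63, 2.63], [-0.92, 2.1], [0.06, 2.66], [-1.3, 4.44], [0, 2.69], [-3.02, 3.02]. Speed limits (rad/s): [2.22, 2.22, 2.79, 3.14, 3.14, 3.14].

### API

Orientations are given as a rotation vector (axis times angle).
In Python, from rig import manip gives the robot as it stands. The module is installed in compiled form; this text tells all that it offers.
- The arm moves only by the tool step_arm, never from a script. Its argument "increments" is a list of rows, each an object of numbers: "jaw": the finger opening in mm, from 0 to 91.9; "x", "y", "z": the shift along the world's x, y, z in mm; "rx", "ry", "rz": the turn, a rotation vector about the world's x, y, z in rad. A call has 1 to 12 rows; each row shifts and turns the commanded pose from where the row before left it; what a row does not reach is not made up. A row lasts 1/10 s, in which the tool goes at most 50 mm and 8.59 degrees, less where a joint would pass 70% of its speed; a pose out of reach is approached as far as the arm can. A call is refused whole if a number of a shift passes 50 or a number of a turn 0.15, either way. A call with a gripper value outside its range is refused whole. The fingers move at their own pace and stop on an object; "grip_force" is the grip in N (left out, the last holds). Time passes only in rows, so rows that do not move let the fingers close. It gives the time, the measured TCP pose, the force, the opening and the grip force at its end, in the units of the state.
- manip.get_state(): the state, without advancing time (a new reading comes with each control period).
- manip.get_image(name): name is "scene" or "top" or "wrist"; returns (picture, depth): 420x560x3 uint8, red, green, blue; 420x560 float32, m along the optical axis (not along the pixel's ray), 0 where there is no reading.
- manip.camera_params(name): a dict with "mtx" (3x3 intrinsics, pixels), "extrinsics" (4x4, takes a point from world to camera coordinates). Camera axes: x right, y down, z forward; pixel columns grow to the right and rows downward; lengths in m; the calibration is good to about 2 mm. A picture is of the moment at which its call begins: read the wrist's pose just before it. camera_params takes no time and is no camera call; for the wrist camera it gives the pose at the moment of the call.
- manip.sign_off(): hands the job in; it is judged then, once.
The state is a dict: "t": time; "q": joint angles; "qd": joint speeds; "joint_torque": joint torques, N m; "position": TCP position; "ee_rot": TCP orientation; "contact_force": force on the tool from outside, world axes, zero at the start; "torque": the same for the moment, N m; "grip_width": finger opening in m; "grip_force": force on a finger pad.
Only numpy, scipy, OpenCV 4.12 (cv2) and the standard library are available. Lean on these libraries where they do the work, as an engineer would, in place of code of your own. Each camera call takes 0.05 s, during which the arm holds its last target. There are 200 camera calls.

### The job

Turn both black clamp knobs of the metal holder anticlockwise (seen from above) to their end stops, so that their clamp bars swing off the plaster jaw cast. Then take the cast by its base block and rock it free of the two spring catches instead of pulling it straight out: tip one side (front or back) up past its catch while the opposite side stays down on its seat, then rock that other side up past its own catch so that the cast rests level and still low, barely above the catches. Only then lift it level, straight up, and finish while still holding it about 3 cm above its seat over the holder; do not put it down or let it go, and leave the other things on the bench where they are.

Things in the scene. Friction and masses are not known exactly. Their poses are not given: they have to be found in the camera images.
- holder: Fixed aluminium clamping holder, base plate 110 x 206 x 10 mm; origin mid underside, at worktop height; x across it, away from the robot (front = -x), y along its length, z up. The cast sits on the plate's top. Two grey catch housings stand 32 to 52 mm from the origin in +x and -x, 44 mm long in y, tops 22 mm above the worktop. Low fences, 14 mm high, stand at the cast's y ends, 2 mm clear.
- knob_left (a joint): Turn of the left clamp knob in rad: 0 = clamped (starts at 0 to 0.15), positive = anticlockwise from above, 1.3 = hard end stop, cast released. Friction 0.06 N m, stays where left, does not rise. Its steel clamp bar, 16 to 21 mm above the worktop, reaches 47 mm from the axis over the cast's foot rim and swings with it.
- knob_left_grip (a point): On the left knob's axis, mid height of its black grip bar, 42 mm above the worktop, 80 mm from the holder's origin along the holder's +y. Bar 44 mm long, 13 thick, 26 high (29 to 55 mm above the worktop). In the holder's frame the bar's length lies at (-1.15 rad + knob value) from x, anticlockwise from above; the point turns with the knob, its axes parallel to the holder's at value 0.
- knob_right (a joint): Turn of the right clamp knob, the same values as the left.
- knob_right_grip (a point): The same point for the right knob, 80 mm from the holder's origin along the holder's -y; same bar, its length likewise at (-1.15 rad + knob value) from the holder's x.
- cast: Loose plaster jaw cast in the holder, 0.2 to 0.35 kg: flat-sided block 50 (x) x 62 (y) x 38 mm with a jaw model on top (total height 62) and round its foot a rim, 5 high, jutting out 3.5 in x, 5 in y. Origin mid underside, 10 mm above the worktop when seated, axes then as the holder's. Take it across the 50 mm (closing along x); these faces are free from 22 to 48 mm above the worktop.
- cast_front (a point): Lower front edge of the cast's foot rim, middle of its -x side, 28.5 mm from the cast's origin; its height in the holder's frame is 10 mm when seated.
- cast_back (a point): Lower back edge of the cast's foot rim, middle of its +x side, 28.5 mm from the cast's origin; 10 mm high in the holder's frame when seated.
- spare_cast: Bystander, to be left alone: a second plaster jaw model without a base block (50x63x24 mm), lying loose; origin at the middle of its underside.
- paste_pot: Bystander, to be left alone: small white pot with screw lid, 32 mm across, 21 mm high; origin at the middle of its underside.
- amber: Bystander, to be left alone: small clear bottle with black cap, 33 mm across, 64 mm high; origin at the middle of its underside.
- burs: Bystander, to be left alone: brown block with burs standing in it, 52x108 mm, 58 mm high; origin at the middle of its underside.
- paste_pot_b: Bystander, to be left alone: second small white pot with screw lid, 32 mm across, 21 mm high; origin at the middle of its underside.
- bowl: Bystander, to be left alone: green rubber mixing bowl, 115 mm across, 60 mm high; origin at the middle of its underside.
- catch_front (a joint): Front spring catch, a horizontal steel roller 7 mm across lying over the cast's foot rim: how far it is pushed back outwards, in m (0 = out; about 0.0025 while the rim passes). It yields to about 6 to 15 N of lift at that side, slides over the rim as that side rises 9 mm, and at 10 mm springs back beneath it and carries it.
- catch_back (a joint): The same for the back spring catch. Pulling the cast straight up pushes both back at once (more than 0.0018 each), which is wrong; rocking pushes back one at a time.
Mind the look-alikes: they are no part of the job. There is more than one size of the cast; the one meant has the size given above.

How it is judged:
By the outcome, as a careful person would: the job done as asked, in the order asked, and still so for the second after the job is handed in, while the arm keeps its last pose, push and grip.
It also fails if it takes over 58 s, if anything falls off the work surface, if the arm or the gripper's body presses on something with over 40 N, if the wrist force passes 120 N, or if a joint passes its speed limit or range.

## Working session

There is one attempt and no reset: what is moved stays moved. The work goes in short steps, Python scripts to look and compute and a tool call to move; the robot and the scene stay as the last step left them, time stands still between calls to the robot, and variables do not carry over. Pictures are saved under pics/ and viewed, at most 10 in all, crops included, and the job is handed in when it is done.

Besides the shell and the picture viewer there is one more tool, called in YAML: its name, and indented under it one key for each argument. step_arm: Moves the arm, as the interface text tells. Its arguments: {"type":"object","properties":{"increments":{"type":"array"},"grip_force":{"type":"number"}},"required":["increments"]}

```bash
mkdir -p pics
python3 - <<'E'
from rig import manip
import cv2,numpy as np
s=manip.get_state();print(s)
for n in("top","scene"):
    im,d=manip.get_image(n);cv2.imwrite(f"pics/{n}0.png",im[:,:,::-1]);np.save(f"pics/{n}0.npy",d)
    p=manip.camera_params(n);print(n,np.array(p["mtx"]).tolist(),np.array(p["extrinsics"]).round(4).tolist())
E
```

```text
{'t': 0.0, 'q': array([-1.28237741e+00,  3.53609546e-01,  1.63413019e+00,  1.88582890e-05,
        1.15517188e+00, -2.38715457e-03]), 'qd': array([ 0.00109957,  0.00097139,  0.00058339,  0.00047521,  0.00043182,
       -0.00108481]), 'joint_torque': array([ 1.33948215e-03, -5.93838537e+01, -3.34212542e+01,  6.97534229e-02,
        2.33424181e-02, -9.79031324e-05]), 'position': array([ 0.17907887, -0.59829031,  0.21388948]), 'ee_rot': array([-3.10714885e+00, -4.54987842e-01,  2.68367351e-04]), 'contact_force': array([-0.09637225,  0.63803217,  0.35674704]), 'torque': array([0.01802772, 0.00022135, 0.01175979]), 'grip_force': 0.0, 'grip_width': 0.09185239043576852}
top [[419.9915786393467, 0.0, 286.46251872766896], [0.0, 419.9915786393467, 212.81326450113463], [0.0, 0.0, 1.0]] [[0.0069, -0.9997, 0.0249, -0.0504], [-0.9985, -0.0083, -0.0549, 0.5455], [0.0551, -0.0244, -0.9982, 1.1458], [0.0, 0.0, 0.0, 1.0]]
scene [[454.37327396513865, 0.0, 281.52604943264], [0.0, 454.37327396513865, 203.32045003549564], [0.0, 0.0, 1.0]] [[-0.8721, -0.4889, -0.0174, 0.469], [-0.2396, 0.4578, -0.8562, 0.2156], [0.4266, -0.7425, -0.5164, 1.1786], [0.0, 0.0, 0.0, 1.0]]
```

View pics/top0.png

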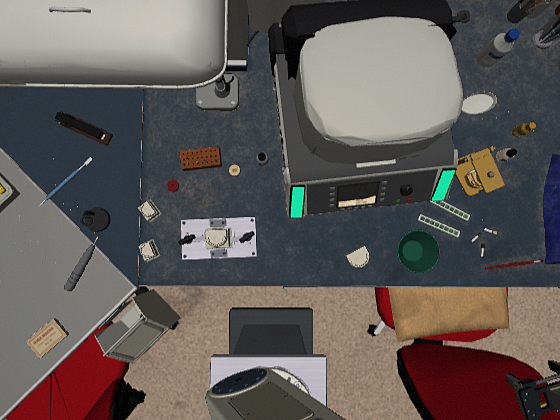

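View pics/scene0.png

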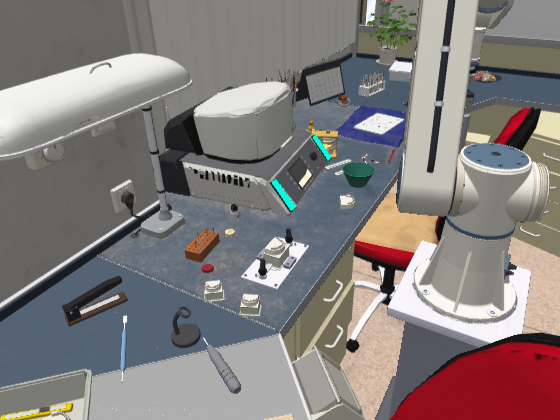

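The metal holder, carrying a cast between two black knobs, is in top at (218,238). The look-alike casts at (148,210) and (148,250) sit on small bases outside the holder, and the one at (357,257) is the loose spare. The one meant is the cast in the holder. I'll confirm it in a crop and measure the plate.

```bash
cat > h.py <<'E'
from rig import manip
import cv2,numpy as np
def toplane(uv,K,T,z):
    K=np.array(K);T=np.array(T);R=T[:3,:3];c=-R.T@T[:3,3]
    uv=np.atleast_2d(uv).astype(float)
    d=(R.T@np.linalg.inv(K)@np.c_[uv,np.ones(len(uv))].T).T
    return c+d*((z-c[2])/d[:,2])[:,None]
E
python3 - <<'E'
from h import *
im=cv2.imread("pics/top0.png");p=manip.camera_params("top")
hsv=cv2.cvtColor(im,cv2.COLOR_BGR2HSV)
m=((hsv[:,:,2]>150)&(hsv[:,:,1]<60)).astype(np.uint8);m[:, :165]=0;m[:,275:]=0;m[:205]=0;m[275:]=0
m=cv2.morphologyEx(m,cv2.MORPH_CLOSE,np.ones((9,9)))
n,l,st,ce=cv2.connectedComponentsWithStats(m);i=1+st[1:,4].argmax();print(st[i])
cs,_=cv2.findContours((l==i).astype(np.uint8),cv2.RETR_EXTERNAL,cv2.CHAIN_APPROX_NONE)
w=toplane(cs[0][:,0],p["mtx"],p["extrinsics"],.01)[:,:2]*1000
print(cv2.minAreaRect(w.astype(np.float32)))
c=im[200:280,120:270];cv2.imwrite("pics/c1.png",cv2.resize(c,(750,400),interpolation=cv2.INTER_CUBIC))
E
```

```text
[ 181  217   76   43 2936]
((476.26458740234375, 141.20028686523438), (108.92601776123047, 204.4263916015625), 2.848916530609131)
```

View pics/c1.png

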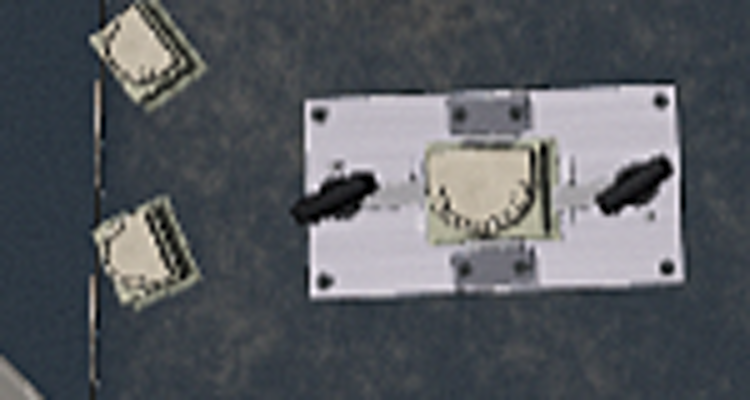

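The crop confirms it. The cast in the holder is at about (490,190), between grey catches at (487,115) and (495,265). The knobs are at (335,197) on the left and (637,185) on the right, with plate centre at about (476,141) mm and yaw about 0.05. The casts at (145,55) and (145,255) are smaller and loose, so they are not it. Next I move above the holder for a wrist look.

step_arm:
  increments:
    - {"x": 11,"y": 37,"rz": 0.067}
    - {"x": 11,"y": 37,"rz": 0.067}
    - {"x": 11,"y": 37,"rz": 0.067}
    - {"x": 11,"y": 37,"rz": 0.067}
    - {"x": 11,"y": 37,"rz": 0.067}
    - {"x": 11,"y": 37,"rz": 0.067}
    - {"x": 11,"y": 37,"rz": 0.067}
    - {"x": 11,"y": 37,"rz": 0.067}
    - {"x": 11,"y": 37,"rz": 0.067}
    - {"x": 11,"y": 37,"rz": 0.067}

```text
schema error: expected keys jaw, x, y, z, rx, ry, rz
```

step_arm:
  increments:
    - {"x": 11,"y": 37,"rz": 0.067}
    - {"x": 11,"y": 37,"rz": 0.067}
    - {"x": 11,"y": 37,"rz": 0.067}
    - {"x": 11,"y": 37,"rz": 0.067}
    - {"x": 11,"y": 37,"rz": 0.067}
    - {"x": 11,"y": 37,"rz": 0.067}
    - {"x": 11,"y": 37,"rz": 0.067}
    - {"x": 11,"y": 37,"rz": 0.067}
    - {"x": 11,"y": 37,"rz": 0.067}
    - {"x": 11,"y": 37,"rz": 0.067}
    - {}
    - {}

```text
schema error: expected keys jaw, x, y, z, rx, ry, rz
```

Run:
```python
from h import *
s=manip.get_state();print(s["t"],s["q"].round(3),s["position"],s["ee_rot"])
p=manip.camera_params("wrist");im,d=manip.get_image("wrist")
cv2.imwrite("pics/w1.png",im[:,:,::-1]);np.savez("pics/w1.npz",d=d,K=p["mtx"],T=p["extrinsics"])
T=np.array(p["extrinsics"]);print(-T[:3,:3].T@T[:3,3],np.array(p["mtx"])[0],T[2])
```

```text
0.1 [-1.282  0.354  1.634 -0.     1.155 -0.002] [ 0.17906024 -0.59832348  0.21394132] [-3.10720799e+00 -4.54918642e-01  2.97534527e-04]
[ 0.24712883 -0.57757805  0.38441393] [373.03509621   0.         273.45555666] [-0.23845851 -0.07052546 -0.96858851  0.39053493]
```

View pics/w1.png

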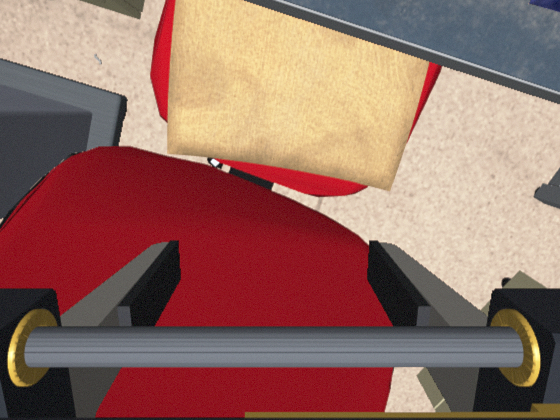

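The wrist view shows the open fingers at columns 150 and 395. The camera is on the tool's +x side, tilted back towards the fingers. Each row needs every key, so I'll redo the move.

step_arm:
  increments:
    - {"jaw": 91.9,"x": 11,"y": 37,"z": 0,"rx": 0,"ry": 0,"rz": 0.067}
    - {"jaw": 91.9,"x": 11,"y": 37,"z": 0,"rx": 0,"ry": 0,"rz": 0.067}
    - {"jaw": 91.9,"x": 11,"y": 37,"z": 0,"rx": 0,"ry": 0,"rz": 0.067}
    - {"jaw": 91.9,"x": 11,"y": 37,"z": 0,"rx": 0,"ry": 0,"rz": 0.067}
    - {"jaw": 91.9,"x": 11,"y": 37,"z": 0,"rx": 0,"ry": 0,"rz": 0.067}
    - {"jaw": 91.9,"x": 11,"y": 37,"z": 0,"rx": 0,"ry": 0,"rz": 0.067}
    - {"jaw": 91.9,"x": 11,"y": 37,"z": 0,"rx": 0,"ry": 0,"rz": 0.067}
    - {"jaw": 91.9,"x": 11,"y": 37,"z": 0,"rx": 0,"ry": 0,"rz": 0.067}
    - {"jaw": 91.9,"x": 11,"y": 37,"z": 0,"rx": 0,"ry": 0,"rz": 0.067}
    - {"jaw": 91.9,"x": 11,"y": 37,"z": 0,"rx": 0,"ry": 0,"rz": 0.067}

```text
t: 1.15
position: [0.2892, -0.2273, 0.2146]
ee_rot: [2.784, 1.455, 0.0]
contact_force: [0.9, -0.7, 0.3]
grip_width: 0.0921
grip_force: 0.0
```

step_arm:
  increments:
    - {"jaw": 91.9,"x": 11,"y": 37,"z": 0,"rx": 0,"ry": 0,"rz": 0.067}
    - {"jaw": 91.9,"x": 11,"y": 37,"z": 0,"rx": 0,"ry": 0,"rz": 0.067}
    - {"jaw": 91.9,"x": 11,"y": 37,"z": 0,"rx": 0,"ry": 0,"rz": 0.067}
    - {"jaw": 91.9,"x": 11,"y": 37,"z": 0,"rx": 0,"ry": 0,"rz": 0.067}
    - {"jaw": 91.9,"x": 11,"y": 37,"z": 0,"rx": 0,"ry": 0,"rz": 0.067}
    - {"jaw": 91.9,"x": 11,"y": 37,"z": 0,"rx": 0,"ry": 0,"rz": 0.067}
    - {"jaw": 91.9,"x": 11,"y": 37,"z": 0,"rx": 0,"ry": 0,"rz": 0.067}
    - {"jaw": 91.9,"x": 11,"y": 37,"z": 0,"rx": 0,"ry": 0,"rz": 0.067}
    - {"jaw": 91.9,"x": 11,"y": 37,"z": 0,"rx": 0,"ry": 0,"rz": 0.067}
    - {"jaw": 91.9,"x": 11,"y": 37,"z": 0,"rx": 0,"ry": 0,"rz": 0.067}
    - {"jaw": 91.9,"x": 0,"y": 0,"z": 0,"rx": 0,"ry": 0,"rz": 0}

```text
t: 2.25
position: [0.4004, 0.1448, 0.2147]
ee_rot: [-2.148, -2.293, -0.003]
contact_force: [-0.4, -0.0, 0.1]
grip_width: 0.0918
grip_force: 0.0
```

Run:
```python
from h import *
s=manip.get_state();print(s["t"],s["q"].round(3),s["position"],s["ee_rot"],s["contact_force"])
p=manip.camera_params("wrist");im,d=manip.get_image("wrist")
cv2.imwrite("pics/w2.png",im[:,:,::-1]);np.savez("pics/w2.npz",d=d,K=p["mtx"],T=p["extrinsics"])
T=np.array(p["extrinsics"]);print(-T[:3,:3].T@T[:3,3],T[2])
```

```text
2.25 [3.430e-01 3.400e-02 2.036e+00 1.000e-03 1.071e+00 2.770e-01] [0.40037515 0.1447729  0.21465858] [-2.14757876 -2.29262842 -0.00251188] [-0.42253696 -0.01301492  0.13787244]
[0.39662374 0.21528485 0.38524067] [ 0.01836618 -0.24789293 -0.96861333  0.41923238]
```

View pics/w2.png

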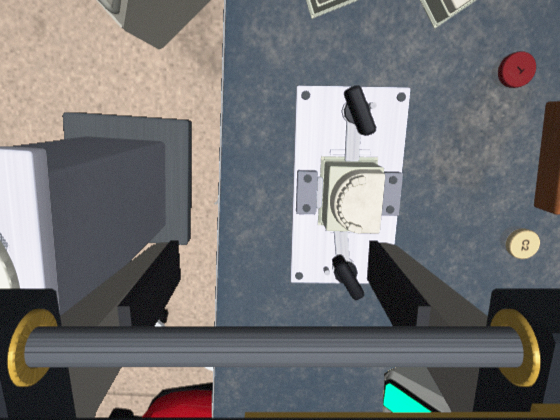

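The wrist view shows the plate from (297,86) to (410,283), the left knob bar at (358,110), the right knob bar at (347,277), and the cast at (352,195). Now I'll fit plate and bars.

Run:
```python
from h import *
z=np.load("pics/w2.npz");d,K,T=z["d"],z["K"],z["T"]
im=cv2.imread("pics/w2.png")
v,u=np.mgrid[:420,:560]
P=np.stack([(u-K[0,2])/K[0,0]*d,(v-K[1,2])/K[1,1]*d,d],-1)@T[:3,:3]-(T[:3,3]@T[:3,:3])
P*=1000
roi=(u>280)&(u<425)&(v>75)&(v<300)&(d>0)
g=im.max(2)
m=(roi&(abs(P[...,2]-10)<4)&(im.min(2)>130)&(u>290)&(u<412)).astype(np.uint8)
m=cv2.morphologyEx(m,cv2.MORPH_OPEN,np.ones((3,3)))
cs,_=cv2.findContours(m,cv2.RETR_EXTERNAL,cv2.CHAIN_APPROX_NONE)
uv=np.concatenate(cs)[:,0];w=toplane(uv,K,T,.01)[:,:2]*1000
print("plate",cv2.minAreaRect(w.astype(np.float32)))
for n,a,b in(("L",75,145),("R",245,302)):
    m=roi&(v>a)&(v<b)&(P[...,2]>49)&(P[...,2]<60)&(g<80)
    q=P[m];print(n,len(q),np.median(q[:,2]),cv2.minAreaRect(q[:,:2].astype(np.float32)),q.mean(0))
m=roi&(P[...,2]>50)&(v>150)&(v<240)&(g>120);q=P[m];print("jaw",cv2.minAreaRect(q[:,:2].astype(np.float32)),q[:,2].max())
m=roi&(abs(P[...,2]-48)<3)&(v>150)&(v<240)&(g>90);q=P[m];print("block",cv2.minAreaRect(q[:,:2].astype(np.float32)))
```

```text
plate ((477.1148376464844, 142.11952209472656), (109.39545440673828, 205.00962829589844), 2.7528977394104004)
L 725 54.7858524455796 ((473.18218994140625, 222.02011108398438), (13.164587020874023, 42.93021774291992), 28.0723934173584) [472.07927947 221.80520701  54.4955704 ]
R 551 54.74580864703893 ((480.687255859375, 62.62217712402344), (13.0226411819458, 43.366119384765625), 34.94703674316406) [480.10203452  63.89260764  54.43322362]
jaw ((476.7732238769531, 142.58250427246094), (44.883304595947266, 56.5446891784668), 2.8387391567230225) 74.40879042582338
block ((476.9084777832031, 141.98851013183594), (49.45077896118164, 62.176918029785156), 2.7529025077819824)
```

step_arm:
  increments:
    - {"jaw": 40,"x": 18.2,"y": 19.3,"z": 0,"rx": 0,"ry": 0,"rz": 0.106}
    - {"jaw": 40,"x": 18.2,"y": 19.3,"z": 0,"rx": 0,"ry": 0,"rz": 0.106}
    - {"jaw": 40,"x": 18.2,"y": 19.3,"z": -35,"rx": 0,"ry": 0,"rz": 0.106}
    - {"jaw": 40,"x": 18.2,"y": 19.3,"z": -35,"rx": 0,"ry": 0,"rz": 0.106}
    - {"jaw": 40,"x": 0,"y": 0,"z": -35,"rx": 0,"ry": 0,"rz": 0}
    - {"jaw": 40,"x": 0,"y": 0,"z": -35,"rx": 0,"ry": 0,"rz": 0}
    - {"jaw": 40,"x": 0,"y": 0,"z": 0,"rx": 0,"ry": 0,"rz": 0}
    - {"jaw": 40,"x": 0,"y": 0,"z": 0,"rx": 0,"ry": 0,"rz": 0}

```text
t: 3.1
position: [0.4716, 0.2174, 0.0749]
ee_rot: [-1.626, -2.687, 0.002]
contact_force: [0.8, 0.5, 1.2]
grip_width: 0.0402
grip_force: 0.0
```

step_arm:
  increments:
    - {"jaw": 40,"x": 1.6,"y": 4.6,"z": 0,"rx": 0,"ry": 0,"rz": 0.007}
    - {"jaw": 40,"x": 0,"y": 0,"z": -25,"rx": 0,"ry": 0,"rz": 0}
    - {"jaw": 40,"x": 0,"y": 0,"z": -25,"rx": 0,"ry": 0,"rz": 0}
    - {"jaw": 40,"x": 0,"y": 0,"z": 0,"rx": 0,"ry": 0,"rz": 0}

```text
t: 3.5
position: [0.4732, 0.2228, 0.0243]
ee_rot: [-1.615, -2.694, 0.002]
contact_force: [-0.2, 0.1, -0.7]
grip_width: 0.0401
grip_force: 0.0
```

step_arm:
  grip_force: 25
  increments:
    - {"jaw": 5,"x": 0,"y": 0,"z": 0,"rx": 0,"ry": 0,"rz": 0}
    - {"jaw": 5,"x": 0,"y": 0,"z": 0,"rx": 0,"ry": 0,"rz": 0}
    - {"jaw": 5,"x": 0,"y": 0,"z": 0,"rx": 0,"ry": 0,"rz": 0}
    - {"jaw": 5,"x": 0,"y": 0,"z": 0,"rx": 0,"ry": 0,"rz": 0}
    - {"jaw": 5,"x": 0,"y": 0,"z": 0,"rx": 0,"ry": 0,"rz": 0}

```text
t: 4.0
position: [0.4716, 0.222, 0.0259]
ee_rot: [-1.614, -2.693, 0.005]
contact_force: [-7.6, -6.3, 8.1]
grip_width: 0.0222
grip_force: 25.0
```

step_arm:
  increments:
    - {"jaw": 5,"x": 0,"y": 0,"z": 0,"rx": 0,"ry": 0,"rz": 0}
    - {"jaw": 5,"x": 0,"y": 0,"z": 0,"rx": 0,"ry": 0,"rz": 0}

```text
t: 4.2
position: [0.4716, 0.222, 0.0259]
ee_rot: [-1.614, -2.693, 0.005]
contact_force: [-8.3, -4.8, 8.3]
grip_width: 0.0223
grip_force: 25.0
```

Run:
```python
from h import *
s=manip.get_state();print(s["t"],s["position"],s["torque"],s["contact_force"],s["grip_width"])
p=manip.camera_params("wrist");im,d=manip.get_image("wrist")
cv2.imwrite("pics/w3.png",im[:,:,::-1])
```

```text
4.2 [0.47162124 0.22196247 0.02592563] [-0.95733266  1.51523834  0.04025347] [-8.26058583 -4.8039413   8.26884775] 0.022345222520204325
```

View pics/w3.png

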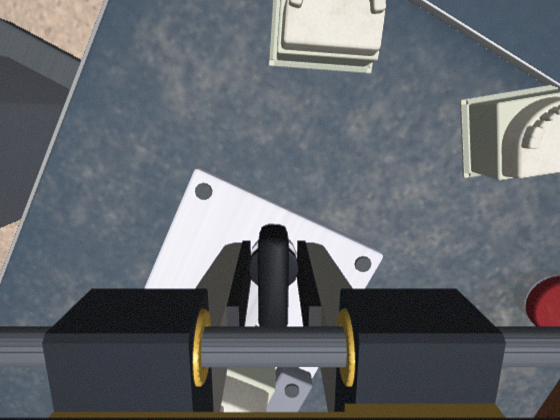

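The bar is aligned between the fingers, but a round collar under it at (273,265) is wider and stops the fingertips. I'll open, raise to about 32 mm and close again.

step_arm:
  increments:
    - {"jaw": 40,"x": 0,"y": 0,"z": 0,"rx": 0,"ry": 0,"rz": 0}
    - {"jaw": 40,"x": 0,"y": 0,"z": 0,"rx": 0,"ry": 0,"rz": 0}
    - {"jaw": 40,"x": 0,"y": 0,"z": 7,"rx": 0,"ry": 0,"rz": 0}
    - {"jaw": 40,"x": 0,"y": 0,"z": 0,"rx": 0,"ry": 0,"rz": 0}

```text
t: 4.65
position: [0.4748, 0.2236, 0.033]
ee_rot: [1.614, 2.694, 0.003]
contact_force: [0.3, -1.0, 0.6]
grip_width: 0.0401
grip_force: 0.0
```

step_arm:
  grip_force: 25
  increments:
    - {"jaw": 5,"x": 0,"y": 0,"z": 0,"rx": 0,"ry": 0,"rz": 0}
    - {"jaw": 5,"x": 0,"y": 0,"z": 0,"rx": 0,"ry": 0,"rz": 0}
    - {"jaw": 5,"x": 0,"y": 0,"z": 0,"rx": 0,"ry": 0,"rz": 0}
    - {"jaw": 5,"x": 0,"y": 0,"z": 0,"rx": 0,"ry": 0,"rz": 0}
    - {"jaw": 5,"x": 0,"y": 0,"z": 0,"rx": 0,"ry": 0,"rz": 0}
    - {"jaw": 5,"x": 0,"y": 0,"z": 0,"rx": 0,"ry": 0,"rz": 0}

```text
t: 5.25
position: [0.4716, 0.222, 0.0313]
ee_rot: [-1.614, -2.693, 0.006]
contact_force: [-5.0, -3.1, 8.3]
grip_width: 0.0216
grip_force: 25.0
```

Run:
```python
from h import *
z=np.load("pics/w2.npz");d,K,T=z["d"],z["K"],z["T"]
v,u=np.mgrid[:420,:560]
P=1000*(np.stack([(u-K[0,2])/K[0,0]*d,(v-K[1,2])/K[1,1]*d,d],-1)@T[:3,:3]-(T[:3,3]@T[:3,:3]))
for c in((473.2,221.9,28.07),(480.7,62.4,34.95)):
    a=np.radians(c[2]);q=P.reshape(-1,3)-[c[0],c[1],0]
    s=q[:,0]*np.cos(a)+q[:,1]*np.sin(a);t=-q[:,0]*np.sin(a)+q[:,1]*np.cos(a)
    m=(abs(s)<20)&(abs(t)<9)
    for lo in range(-20,20,2):
        k=m&(s>=lo)&(s<lo+2)
        if k.any():print(lo,k.sum(),np.percentile(q[k,2],[5,50,95]).round(1))
s=manip.get_state();print(s["torque"],s["grip_width"],s["position"])
p=manip.camera_params("wrist");im,d=manip.get_image("wrist");K=np.array(p["mtx"]);T=np.array(p["extrinsics"])
P=1000*(np.stack([(u-K[0,2])/K[0,0]*d,(v-K[1,2])/K[1,1]*d,d],-1)@T[:3,:3]-(T[:3,3]@T[:3,:3]))
for r in(245,255,265,275,285):print(r,[(c,*P[r,c].round(0).astype(int)) for c in range(236,314,6)])
cv2.imwrite("pics/w4.png",cv2.resize(im[200:340,180:370,::-1],None,fx=4,fy=4,interpolation=cv2.INTER_CUBIC))
```

```text
-20 39 [ 9.2 10.3 11.5]
-18 39 [ 8.7 10.3 11.6]
-16 38 [ 8.8 10.5 11.7]
-14 37 [ 9.2 10.3 11.9]
-12 94 [ 9.5 19.6 34.9]
-10 66 [10.2 32.9 35.5]
-8 127 [22.1 39.6 51.4]
-6 66 [41.2 53.7 55.4]
-4 55 [53.6 55.  56.2]
-2 51 [54.5 55.3 56.3]
0 50 [54.1 55.5 56.8]
2 50 [54.3 55.2 56.5]
4 38 [52.8 54.3 55.5]
6 9 [51.1 51.7 52.8]
10 7 [33.8 34.5 35. ]
14 6 [17.8 20.7 21.9]
16 41 [10.  11.3 22.1]
18 38 [ 9.4 11.  22.3]
-20 26 [ 9.5 12.6 22.5]
-18 27 [ 9.4 12.9 21.7]
-16 36 [ 9.7 11.5 21.6]
-14 25 [ 9.8 10.6 11.2]
-12 26 [ 9.4 15.4 35.2]
-10 43 [ 9.8 33.5 35. ]
-8 14 [24.9 35.7 52.1]
-6 29 [52.1 54.  55.5]
-4 33 [53.8 55.1 55.9]
-2 34 [54.7 55.4 56.8]
0 33 [54.3 55.4 56.5]
2 39 [54.2 55.2 56.5]
4 36 [52.1 54.2 55. ]
6 52 [21.5 34.9 53. ]
8 42 [21.1 33.4 35.2]
10 39 [10.1 22.4 34.6]
12 28 [ 8.9 10.  11.8]
14 29 [ 8.9 10.2 11.4]
16 28 [ 9.1 10.1 11.3]
18 30 [ 9.2 10.4 11.7]
[-0.71748251  1.04048417 -0.07139067] 0.021643277295663267 [0.4716254  0.22203991 0.0313063 ]
245 [(236, np.int64(453), np.int64(223), np.int64(37)), (242, np.int64(455), np.int64(225), np.int64(39)), (248, np.int64(458), np.
[... 2508 characters left out ...]
), np.int64(238), np.int64(72))]
285 [(236, np.int64(456), np.int64(226), np.int64(81)), (242, np.int64(458), np.int64(226), np.int64(79)), (248, np.int64(464), np.int64(217), np.int64(58)), (254, np.int64(473), np.int64(201), np.int64(21)), (260, np.int64(469), np.int64(218), np.int64(54)), (266, np.int64(471), np.int64(220), np.int64(55)), (272, np.int64(473), np.int64(221), np.int64(55)), (278, np.int64(475), np.int64(222), np.int64(56)), (284, np.int64(478), np.int64(223), np.int64(54)), (290, np.int64(492), np.int64(206), np.int64(11)), (296, np.int64(495), np.int64(207), np.int64(10)), (302, np.int64(480), np.int64(234), np.int64(72)), (308, np.int64(479), np.int64(238), np.int64(81))]
```

View pics/w4.png

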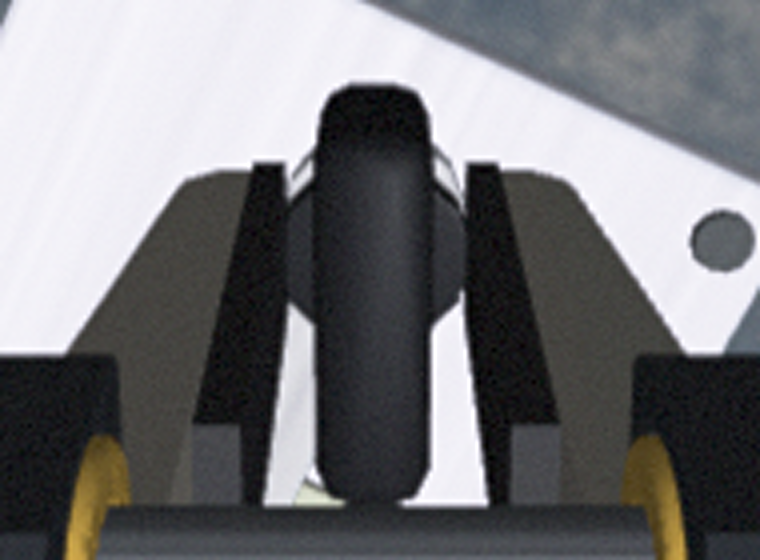

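The collar's top is at about 35 mm, so I'll grip above it with the tips at 38 mm. I'll also shift 3 mm to centre on the bar.

step_arm:
  increments:
    - {"jaw": 34,"x": 0,"y": 0,"z": 0,"rx": 0,"ry": 0,"rz": 0}
    - {"jaw": 34,"x": 0,"y": 0,"z": 0,"rx": 0,"ry": 0,"rz": 0}
    - {"jaw": 34,"x": -2.8,"y": -1.4,"z": 5,"rx": 0,"ry": 0,"rz": 0}
    - {"jaw": 34,"x": 0,"y": 0,"z": 0,"rx": 0,"ry": 0,"rz": 0}

```text
t: 5.7
position: [0.4708, 0.2217, 0.037]
ee_rot: [1.615, 2.695, 0.001]
contact_force: [1.0, 0.4, 0.9]
grip_width: 0.0339
grip_force: 0.0
```

step_arm:
  grip_force: 30
  increments:
    - {"jaw": 5,"x": 0,"y": 0,"z": 0,"rx": 0,"ry": 0,"rz": 0}
    - {"jaw": 5,"x": 0,"y": 0,"z": 0,"rx": 0,"ry": 0,"rz": 0}
    - {"jaw": 5,"x": 0,"y": 0,"z": 0,"rx": 0,"ry": 0,"rz": 0}
    - {"jaw": 5,"x": 0,"y": 0,"z": 0,"rx": 0,"ry": 0,"rz": 0}
    - {"jaw": 5,"x": 0,"y": 0,"z": 0,"rx": 0,"ry": 0,"rz": 0}

```text
t: 6.2
position: [0.4714, 0.2219, 0.0366]
ee_rot: [1.615, 2.694, 0.002]
contact_force: [2.8, 1.1, -2.8]
grip_width: 0.0128
grip_force: 30.0
```

step_arm:
  increments:
    - {"jaw": 5,"x": 0,"y": 0,"z": 0,"rx": 0,"ry": 0,"rz": 0.108}
    - {"jaw": 5,"x": 0,"y": 0,"z": 0,"rx": 0,"ry": 0,"rz": 0.108}
    - {"jaw": 5,"x": 0,"y": 0,"z": 0,"rx": 0,"ry": 0,"rz": 0.108}
    - {"jaw": 5,"x": 0,"y": 0,"z": 0,"rx": 0,"ry": 0,"rz": 0.108}
    - {"jaw": 5,"x": 0,"y": 0,"z": 0,"rx": 0,"ry": 0,"rz": 0.108}
    - {"jaw": 5,"x": 0,"y": 0,"z": 0,"rx": 0,"ry": 0,"rz": 0.108}
    - {"jaw": 5,"x": 0,"y": 0,"z": 0,"rx": 0,"ry": 0,"rz": 0.108}
    - {"jaw": 5,"x": 0,"y": 0,"z": 0,"rx": 0,"ry": 0,"rz": 0.108}
    - {"jaw": 5,"x": 0,"y": 0,"z": 0,"rx": 0,"ry": 0,"rz": 0.108}
    - {"jaw": 5,"x": 0,"y": 0,"z": 0,"rx": 0,"ry": 0,"rz": 0.108}
    - {"jaw": 5,"x": 0,"y": 0,"z": 0,"rx": 0,"ry": 0,"rz": 0.108}
    - {"jaw": 5,"x": 0,"y": 0,"z": 0,"rx": 0,"ry": 0,"rz": 0}

```text
t: 7.4
position: [0.4706, 0.2206, 0.0366]
ee_rot: [0.177, -3.136, 0.003]
contact_force: [1.7, -6.3, 2.4]
grip_width: 0.0126
grip_force: 30.0
```

step_arm:
  increments:
    - {"jaw": 5,"x": 0,"y": 0,"z": 0,"rx": 0,"ry": 0,"rz": 0.06}
    - {"jaw": 5,"x": 0,"y": 0,"z": 0,"rx": 0,"ry": 0,"rz": 0.06}
    - {"jaw": 5,"x": 0,"y": 0,"z": 0,"rx": 0,"ry": 0,"rz": 0.03}
    - {"jaw": 5,"x": 0,"y": 0,"z": 0,"rx": 0,"ry": 0,"rz": 0}
    - {"jaw": 5,"x": 0,"y": 0,"z": 0,"rx": 0,"ry": 0,"rz": 0}

```text
t: 7.9
position: [0.4706, 0.2205, 0.0366]
ee_rot: [0.403, -3.115, 0.002]
contact_force: [3.0, -7.6, 2.5]
grip_width: 0.0131
grip_force: 30.8
```

Run:
```python
from h import *
s=manip.get_state();r=s["ee_rot"];print(s["t"],s["position"],s["torque"],s["contact_force"],s["grip_width"],s["q"],2*np.arctan2(r[1],r[0])-np.pi/2)
```

```text
7.9 [0.47062713 0.22050188 0.03661343] [-1.16955391 -0.56157686 -0.6519651 ] [ 3.01653206 -7.55287545  2.48352464] 0.013059425092662006 [ 4.35999586e-01  4.38675992e-01  1.99042998e+00 -1.61566263e-03
  7.13706142e-01 -1.39110171e+00] -4.4548620240277215
```

step_arm:
  increments:
    - {"jaw": 34,"x": 0,"y": 0,"z": 0,"rx": 0,"ry": 0,"rz": 0}
    - {"jaw": 34,"x": 0,"y": 0,"z": 0,"rx": 0,"ry": 0,"rz": 0}
    - {"jaw": 34,"x": 0,"y": 0,"z": 28,"rx": 0,"ry": 0,"rz": 0}
    - {"jaw": 34,"x": 0,"y": 0,"z": 28,"rx": 0,"ry": 0,"rz": 0}

```text
t: 8.3
position: [0.4698, 0.2214, 0.0925]
ee_rot: [0.405, -3.113, 0.001]
contact_force: [-0.3, -0.5, -0.5]
grip_width: 0.0341
grip_force: 0.0
```

step_arm:
  increments:
    - {"jaw": 34,"x": 0.9,"y": -17.9,"z": 0,"rx": 0,"ry": 0,"rz": -0.135}
    - {"jaw": 34,"x": 0.9,"y": -17.9,"z": 0,"rx": 0,"ry": 0,"rz": -0.135}
    - {"jaw": 34,"x": 0.9,"y": -17.9,"z": 0,"rx": 0,"ry": 0,"rz": -0.135}
    - {"jaw": 34,"x": 0.9,"y": -17.9,"z": 0,"rx": 0,"ry": 0,"rz": -0.135}
    - {"jaw": 34,"x": 0.9,"y": -17.9,"z": 0,"rx": 0,"ry": 0,"rz": -0.135}
    - {"jaw": 34,"x": 0.9,"y": -17.9,"z": 0,"rx": 0,"ry": 0,"rz": -0.135}
    - {"jaw": 34,"x": 0.9,"y": -17.9,"z": 0,"rx": 0,"ry": 0,"rz": -0.135}
    - {"jaw": 34,"x": 0.9,"y": -17.9,"z": 0,"rx": 0,"ry": 0,"rz": -0.135}
    - {"jaw": 34,"x": 0.9,"y": -17.9,"z": 0,"rx": 0,"ry": 0,"rz": -0.135}
    - {"jaw": 34,"x": 0,"y": 0,"z": 0,"rx": 0,"ry": 0,"rz": 0}
    - {"jaw": 34,"x": 0,"y": 0,"z": 0,"rx": 0,"ry": 0,"rz": 0}

```text
t: 9.4
position: [0.4788, 0.0607, 0.0926]
ee_rot: [-1.443, -2.79, -0.0]
contact_force: [-0.1, -0.1, -0.2]
grip_width: 0.0339
grip_force: 0.0
```

```bash
cat >> h.py <<'E'
def pts(n):
    p=manip.camera_params(n);im,d=manip.get_image(n);K=np.array(p["mtx"]);T=np.array(p["extrinsics"])
    v,u=np.mgrid[:420,:560]
    return im[:,:,::-1].copy(),1000*(np.stack([(u-K[0,2])/K[0,0]*d,(v-K[1,2])/K[1,1]*d,d],-1)@T[:3,:3]-(T[:3,3]@T[:3,:3]))
def st():
    s=manip.get_state();r=s["ee_rot"];print("t",s["t"],(s["position"]*1000).round(1),"clos",((2*np.arctan2(r[1],r[0])-np.pi/2+np.pi/2)%np.pi-np.pi/2).round(3),"F",s["contact_force"].round(1),"M",s["torque"].round(2),"w",round(s["grip_width"]*1000,1),"q6",s["q"][5].round(2));return s
E
python3 - <<'E'
from h import *
st()
im,P=pts("wrist");g=im.max(2)
for n,c in(("L",(472,221)),("R",(480,62))):
    m=(np.hypot(P[...,0]-c[0],P[...,1]-c[1])<30)&(P[...,2]>50)&(P[...,2]<58)&(g<80);q=P[m]
    if len(q)>20:print(n,len(q),cv2.minAreaRect(q[:,:2].astype(np.float32)))
im,P=pts("top");g=im.max(2)
m=(np.hypot(P[...,0]-472,P[...,1]-221)<28)&(P[...,2]>38)&(g<90);q=P[m]
print("topL",len(q),cv2.minAreaRect(q[:,:2].astype(np.float32)))
E
```

```text
t 9.4 [478.8  60.7  92.6] clos 0.616 F [-0.1 -0.1 -0.2] M [ 0.   -0.14 -0.05] w 33.9 q6 -0.49
L 206 ((488.4310302734375, 218.7385711669922), (15.415900230407715, 3.8433268070220947), 31.066198348999023)
R 1365 ((480.5718994140625, 62.34772872924805), (12.893196105957031, 43.09897994995117), 34.433197021484375)
topL 47 ((473.4674987792969, 223.6844482421875), (39.70370101928711, 10.57807731628418), 0.3857632875442505)
```

step_arm:
  grip_force: 30
  increments:
    - {"jaw": 34,"x": 0,"y": 0,"z": -28,"rx": 0,"ry": 0,"rz": 0}
    - {"jaw": 34,"x": 0,"y": 0,"z": -27,"rx": 0,"ry": 0,"rz": 0}
    - {"jaw": 34,"x": 0,"y": 0,"z": 0,"rx": 0,"ry": 0,"rz": 0}
    - {"jaw": 5,"x": 0,"y": 0,"z": 0,"rx": 0,"ry": 0,"rz": 0}
    - {"jaw": 5,"x": 0,"y": 0,"z": 0,"rx": 0,"ry": 0,"rz": 0}
    - {"jaw": 5,"x": 0,"y": 0,"z": 0,"rx": 0,"ry": 0,"rz": 0}
    - {"jaw": 5,"x": 0,"y": 0,"z": 0,"rx": 0,"ry": 0,"rz": 0}
    - {"jaw": 5,"x": 0,"y": 0,"z": 0,"rx": 0,"ry": 0,"rz": 0}

```text
t: 10.3
position: [0.4799, 0.0608, 0.0387]
ee_rot: [1.446, 2.787, 0.002]
contact_force: [-1.0, 1.6, 8.5]
grip_width: 0.0126
grip_force: 30.0
```

Run:
```python
from h import *
st()
im,P=pts("wrist");g=im.max(2);m=(np.hypot(P[...,0]-472,P[...,1]-221)<28)&(P[...,2]>45)&(g<90);q=P[m][:,:2];print(len(q))
im,P=pts("top");g=im.max(2)
m=(np.hypot(P[...,0]-472,P[...,1]-221)<28)&(P[...,2]>45)&(g<90);q=P[m][:,:2]
c=q-q.mean(0);e=np.linalg.svd(c)[2][0];print("topL",len(q),q.mean(0),np.arctan(e[1]/e[0]))
```

```text
t 10.3 [479.9  60.8  38.7] clos 0.614 F [-1.   1.6  8.5] M [ 0.26  0.03 -0.01] w 12.6 q6 -0.49
0
topL 84 [471.68496969 219.89076237] 0.2066194195861981
```

The left knob bar lies at 0.207 rad, against 0.198 expected at the stop, so it is there. Now the right one.

step_arm:
  increments:
    - {"jaw": 5,"x": 0,"y": 0,"z": 0,"rx": 0,"ry": 0,"rz": 0.11}
    - {"jaw": 5,"x": 0,"y": 0,"z": 0,"rx": 0,"ry": 0,"rz": 0.11}
    - {"jaw": 5,"x": 0,"y": 0,"z": 0,"rx": 0,"ry": 0,"rz": 0.11}
    - {"jaw": 5,"x": 0,"y": 0,"z": 0,"rx": 0,"ry": 0,"rz": 0.11}
    - {"jaw": 5,"x": 0,"y": 0,"z": 0,"rx": 0,"ry": 0,"rz": 0.11}
    - {"jaw": 5,"x": 0,"y": 0,"z": 0,"rx": 0,"ry": 0,"rz": 0.11}
    - {"jaw": 5,"x": 0,"y": 0,"z": 0,"rx": 0,"ry": 0,"rz": 0.11}
    - {"jaw": 5,"x": 0,"y": 0,"z": 0,"rx": 0,"ry": 0,"rz": 0.11}
    - {"jaw": 5,"x": 0,"y": 0,"z": 0,"rx": 0,"ry": 0,"rz": 0.11}
    - {"jaw": 5,"x": 0,"y": 0,"z": 0,"rx": 0,"ry": 0,"rz": 0.11}
    - {"jaw": 5,"x": 0,"y": 0,"z": 0,"rx": 0,"ry": 0,"rz": 0}

```text
t: 11.5
position: [0.4798, 0.0608, 0.0387]
ee_rot: [-0.23, 3.131, 0.001]
contact_force: [-0.9, 1.5, 7.9]
grip_width: 0.0124
grip_force: 30.0
```

step_arm:
  increments:
    - {"jaw": 5,"x": 0,"y": 0,"z": 0,"rx": 0,"ry": 0,"rz": 0.06}
    - {"jaw": 5,"x": 0,"y": 0,"z": 0,"rx": 0,"ry": 0,"rz": 0.06}
    - {"jaw": 5,"x": 0,"y": 0,"z": 0,"rx": 0,"ry": 0,"rz": 0}
    - {"jaw": 5,"x": 0,"y": 0,"z": 0,"rx": 0,"ry": 0,"rz": 0}

```text
t: 11.9
position: [0.4798, 0.0608, 0.0387]
ee_rot: [-0.41, 3.113, 0.001]
contact_force: [-1.1, 1.1, 7.6]
grip_width: 0.0133
grip_force: 30.8
```

```bash
python3 -c "
from h import *
st()"
```

```text
t 11.9 [479.8  60.8  38.7] clos -1.309 F [-1.1  1.1  7.6] M [ 0.29 -0.   -0.58] w 13.3 q6 -1.71
```

The right knob is at its stop too (closing angle 1.833, twist moment −0.58 N m). Next I go over the cast.

step_arm:
  increments:
    - {"jaw": 34,"x": 0,"y": 0,"z": 0,"rx": 0,"ry": 0,"rz": 0}
    - {"jaw": 34,"x": 0,"y": 0,"z": 0,"rx": 0,"ry": 0,"rz": 0}
    - {"jaw": 34,"x": 0,"y": 0,"z": 32,"rx": 0,"ry": 0,"rz": 0}
    - {"jaw": 34,"x": 0,"y": 0,"z": 32,"rx": 0,"ry": 0,"rz": 0}
    - {"jaw": 75,"x": 0,"y": 8,"z": 0,"rx": 0,"ry": 0,"rz": -0.149}
    - {"jaw": 75,"x": 0,"y": 8,"z": 0,"rx": 0,"ry": 0,"rz": -0.149}
    - {"jaw": 75,"x": 0,"y": 8,"z": 0,"rx": 0,"ry": 0,"rz": -0.149}
    - {"jaw": 75,"x": 0,"y": 8,"z": 0,"rx": 0,"ry": 0,"rz": -0.149}
    - {"jaw": 75,"x": 0,"y": 8,"z": 0,"rx": 0,"ry": 0,"rz": -0.149}
    - {"jaw": 75,"x": 0,"y": 8,"z": 0,"rx": 0,"ry": 0,"rz": -0.149}

```text
t: 12.9
position: [0.4787, 0.1087, 0.1015]
ee_rot: [-0.983, -2.983, 0.0]
contact_force: [0.6, 0.3, -0.2]
grip_width: 0.0751
grip_force: 0.0
```

step_arm:
  increments:
    - {"jaw": 75,"x": -1,"y": 8,"z": 0,"rx": 0,"ry": 0,"rz": -0.149}
    - {"jaw": 75,"x": -1,"y": 8,"z": 0,"rx": 0,"ry": 0,"rz": -0.149}
    - {"jaw": 75,"x": -1,"y": 8,"z": 0,"rx": 0,"ry": 0,"rz": -0.149}
    - {"jaw": 75,"x": -1,"y": 8,"z": 0,"rx": 0,"ry": 0,"rz": -0.149}
    - {"jaw": 75,"x": 0,"y": 0,"z": 0,"rx": 0,"ry": 0,"rz": -0.149}
    - {"jaw": 75,"x": 0,"y": 0,"z": 0,"rx": 0,"ry": 0,"rz": -0.145}
    - {"jaw": 75,"x": 0,"y": 0,"z": 0,"rx": 0,"ry": 0,"rz": 0}

```text
t: 13.6
position: [0.4747, 0.1405, 0.1015]
ee_rot: [-2.167, -2.274, 0.0]
contact_force: [0.7, 0.5, 0.3]
grip_width: 0.075
grip_force: 0.0
```

Run:
```python
from h import *
print(st()["ee_rot"])
im,P=pts("wrist");cv2.imwrite("pics/w5.png",im)
g=im.max(2)
for n,c in(("L",(472,221)),("R",(480,62))):
    m=(np.hypot(P[...,0]-c[0],P[...,1]-c[1])<28)&(P[...,2]>50)&(P[...,2]<58)&(g<90);q=P[m][:,:2]
    if len(q)>40:e=np.linalg.svd(q-q.mean(0),full_matrices=False)[2][0];print(n,len(q),np.arctan(e[1]/e[0]))
im,P=pts("top");g=im.max(2)
for n,c in(("L",(472,221)),("R",(480,61))):
    m=(np.hypot(P[...,0]-c[0],P[...,1]-c[1])<28)&(P[...,2]>45)&(P[...,2]<62)&(g<90);q=P[m][:,:2]
    if len(q)>20:e=np.linalg.svd(q-q.mean(0),full_matrices=False)[2][0];print("top",n,len(q),np.arctan(e[1]/e[0]))
```

```text
t 13.6 [474.7 140.5 101.5] clos 0.048 F [0.7 0.5 0.3] M [-0.03 -0.13  0.01] w 75.0 q6 0.24
[-2.16725344e+00 -2.27427490e+00  4.11610253e-04]
L 1735 0.19775699692870435
top R 77 0.18518305381470615
```

View pics/w5.png

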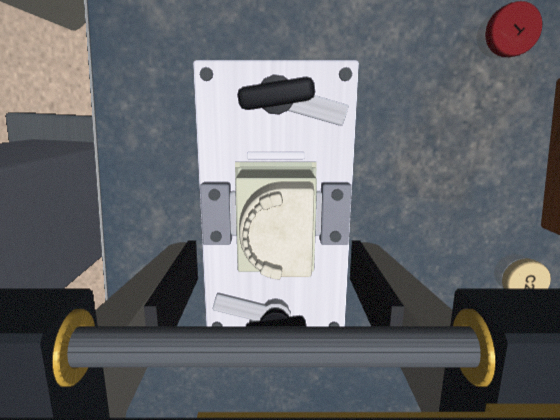

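The left clamp bar at (320,107) and the right one at (240,305) have swung off the cast, which sits at (276,220), central between the fingers. Now I descend, close on the block and check.

step_arm:
  increments:
    - {"jaw": 75,"x": 0.9,"y": 0.2,"z": -25,"rx": 0,"ry": 0,"rz": 0}
    - {"jaw": 75,"x": 0,"y": 0,"z": -25,"rx": 0,"ry": 0,"rz": 0}
    - {"jaw": 75,"x": 0,"y": 0,"z": -15,"rx": 0,"ry": 0,"rz": 0}
    - {"jaw": 75,"x": 0,"y": 0,"z": -7.5,"rx": 0,"ry": 0,"rz": 0}
    - {"jaw": 75,"x": 0,"y": 0,"z": 0,"rx": 0,"ry": 0,"rz": 0}
    - {"jaw": 75,"x": 0,"y": 0,"z": 0,"rx": 0,"ry": 0,"rz": 0}

```text
t: 14.3
position: [0.4762, 0.1408, 0.0295]
ee_rot: [2.164, 2.277, 0.001]
contact_force: [1.0, -0.7, -0.6]
grip_width: 0.0748
grip_force: 0.0
```

step_arm:
  grip_force: 15
  increments:
    - {"jaw": 40,"x": 0,"y": 0,"z": 0,"rx": 0,"ry": 0,"rz": 0}
    - {"jaw": 40,"x": 0,"y": 0,"z": 0,"rx": 0,"ry": 0,"rz": 0}
    - {"jaw": 40,"x": 0,"y": 0,"z": 0,"rx": 0,"ry": 0,"rz": 0}
    - {"jaw": 40,"x": 0,"y": 0,"z": 0,"rx": 0,"ry": 0,"rz": 0}
    - {"jaw": 40,"x": 0,"y": 0,"z": 0,"rx": 0,"ry": 0,"rz": 0}

```text
t: 14.8
position: [0.4761, 0.1408, 0.0295]
ee_rot: [2.165, 2.276, 0.001]
contact_force: [-0.4, -0.9, 6.1]
grip_width: 0.0499
grip_force: 15.0
```

```bash
python3 -c "
from h import *
print(st()['ee_rot'])"
```

```text
t 14.8 [476.1 140.8  29.5] clos 0.05 F [-0.4 -0.9  6.1] M [-0.06  0.08  0.05] w 49.9 q6 0.23
[2.16491812e+00 2.27612198e+00 9.04923359e-04]
```

step_arm:
  grip_force: 55
  increments:
    - {"jaw": 40,"x": 0,"y": 0,"z": 0,"rx": 0,"ry": 0,"rz": 0}
    - {"jaw": 40,"x": 0,"y": 0,"z": 0,"rx": 0,"ry": 0,"rz": 0}
    - {"jaw": 40,"x": 0.4,"y": 0,"z": 0.55,"rx": -0.001,"ry": 0.02,"rz": 0}
    - {"jaw": 40,"x": 0.4,"y": 0,"z": 0.55,"rx": -0.001,"ry": 0.02,"rz": 0}
    - {"jaw": 40,"x": 0.4,"y": 0,"z": 0.55,"rx": -0.001,"ry": 0.02,"rz": 0}
    - {"jaw": 40,"x": 0.4,"y": 0,"z": 0.55,"rx": -0.001,"ry": 0.02,"rz": 0}
    - {"jaw": 40,"x": 0.4,"y": 0.1,"z": 0.55,"rx": -0.001,"ry": 0.02,"rz": 0}
    - {"jaw": 40,"x": 0,"y": 0,"z": 0,"rx": 0,"ry": 0,"rz": 0}

```text
t: 15.6
position: [0.4782, 0.1409, 0.0322]
ee_rot: [-2.116, -2.224, 0.113]
contact_force: [-1.9, 0.2, 7.9]
grip_width: 0.0497
grip_force: 55.0
```

```bash
cat >> h.py <<'E'
from scipy.spatial.transform import Rotation as Ro
def cast():
    "heights of cast edges above seat, from TCP, assuming no slip since the grasp"
    s=st();yaw=.05
    R0=Ro.from_rotvec([2.16491812,2.27612198,.0009]);D=Ro.from_rotvec(s["ee_rot"])*R0.inv()
    H=Ro.from_euler("z",yaw);v=H.inv().apply(D.as_rotvec())
    d=H.inv().apply(s["position"]*1000-[476.1,140.8,29.5])
    f=lambda x:(d+H.inv().apply(D.apply(H.apply([x,0,-19.5])))-[x,0,-19.5]).round(2)
    print("rot in holder",v.round(3),"front",f(-28.5),"back",f(28.5))
E
python3 -c "
from h import *
cast()"
```

```text
t 15.6 [478.2 140.9  32.2] clos 0.05 F [-1.9  0.2  7.9] M [-0.07  0.18 -0.01] w 49.7 q6 0.2
rot in holder [ 0.     0.102 -0.   ] front [0.3  0.02 5.68] back [-0.    0.   -0.15]
```

step_arm:
  increments:
    - {"jaw": 40,"x": 0.45,"y": 0,"z": 0.52,"rx": -0.001,"ry": 0.02,"rz": 0}
    - {"jaw": 40,"x": 0.45,"y": 0,"z": 0.52,"rx": -0.001,"ry": 0.02,"rz": 0}
    - {"jaw": 40,"x": 0.45,"y": 0.1,"z": 0.52,"rx": -0.001,"ry": 0.02,"rz": 0}
    - {"jaw": 40,"x": 0.45,"y": 0,"z": 0.5,"rx": -0.001,"ry": 0.02,"rz": 0}
    - {"jaw": 40,"x": 0.45,"y": 0,"z": 0.5,"rx": -0.001,"ry": 0.02,"rz": 0}
    - {"jaw": 40,"x": 0,"y": 0,"z": 0,"rx": 0,"ry": 0,"rz": 0}
    - {"jaw": 40,"x": 0,"y": 0,"z": 0,"rx": 0,"ry": 0,"rz": 0}

```text
t: 16.3
position: [0.4805, 0.141, 0.0346]
ee_rot: [-2.064, -2.17, 0.219]
contact_force: [0.9, 0.2, 6.5]
grip_width: 0.0497
grip_force: 55.0
```

```bash
python3 -c "
from h import *
cast()
im,P=pts('wrist');cv2.imwrite('pics/w6.png',im)
"
```

```text
t 16.3 [480.5 141.   34.6] clos 0.05 F [0.9 0.2 6.5] M [-0.03 -0.15  0.03] w 49.7 q6 0.17
rot in holder [ 0.     0.202 -0.   ] front [ 1.04  0.   11.21] back [-0.12 -0.01 -0.22]
```

View pics/w6.png

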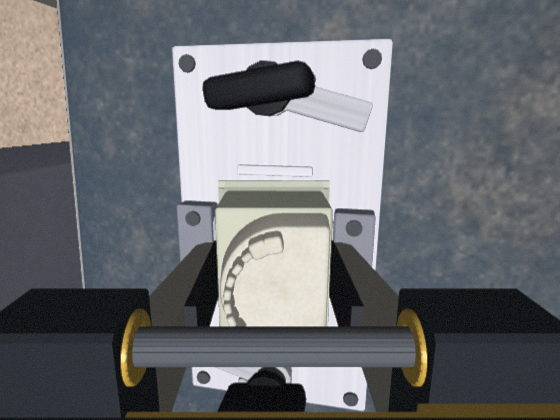

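The cast is tipped in the fingers at (272,260). I'll check its tilt from depth, to rule out slip in the grip.

Run:
```python
from h import *
im,P=pts("wrist")
for r in((285,320,260,325),(206,216,225,325),(182,188,222,328)):
    q=P[r[0]:r[1],r[2]:r[3]].reshape(-1,3);q=q[abs(q[:,2]-np.median(q[:,2]))<12]
    for _ in range(3):
        A=np.c_[q[:,:2],np.ones(len(q))];c=np.linalg.lstsq(A,q[:,2],rcond=None)[0];e=q[:,2]-A@c;q=q[abs(e)<2*e.std()+.1]
    print(r,"dz/dx",c[0],"dz/dy",c[1],"z",np.median(q[:,2]),e.std(),len(q), "x",q[:,0].min(),q[:,0].max())
```

```text
(285, 320, 260, 325) dz/dx -0.20097848897985196 dz/dy -0.00022543464917279543 z 67.23505139672545 0.502667251878969 2147 x 482.90528101781894 509.139676605339
(206, 216, 225, 325) dz/dx -0.1427346696577281 dz/dy -0.7204599829586744 z 53.00360125315929 0.9385667346533281 890 x 463.1077118311142 504.8768583737899
(182, 188, 222, 328) dz/dx -0.17947165940725174 dz/dy -0.5117266314990097 z 19.60941363039928 0.7595672728992118 568 x 452.00262249096545 503.2259372454173
```

The plane fit gives a cast tilt of 0.20, matching the tool, so there was no slip. The front is about 11 mm up and past its catch, and the back is on its seat. Now I rock the back up.

step_arm:
  increments:
    - {"jaw": 40,"x": -0.36,"y": 0,"z": 0.6,"rx": 0.001,"ry": -0.02,"rz": 0}
    - {"jaw": 40,"x": -0.36,"y": 0,"z": 0.6,"rx": 0.001,"ry": -0.02,"rz": 0}
    - {"jaw": 40,"x": -0.36,"y": -0.1,"z": 0.6,"rx": 0.001,"ry": -0.02,"rz": 0}
    - {"jaw": 40,"x": -0.36,"y": 0,"z": 0.6,"rx": 0.001,"ry": -0.02,"rz": 0}
    - {"jaw": 40,"x": -0.36,"y": 0,"z": 0.6,"rx": 0.001,"ry": -0.02,"rz": 0}
    - {"jaw": 40,"x": 0,"y": 0,"z": 0,"rx": 0,"ry": 0,"rz": 0}

```text
t: 17.0
position: [0.4758, 0.1404, 0.0371]
ee_rot: [-2.115, -2.224, 0.115]
contact_force: [-4.9, -1.1, -4.7]
grip_width: 0.0494
grip_force: 55.0
```

```bash
python3 -c "
from h import *
cast()"
```

```text
t 17.0 [475.8 140.4  37.1] clos 0.05 F [-4.9 -1.1 -4.7] M [-0.18  1.06  0.02] w 49.4 q6 0.2
rot in holder [-0.001  0.103  0.   ] front [-2.2  -0.45 10.61] back [-2.5  -0.44  4.75]
```

Front is 10.6 mm, back 4.8 mm. The back roller is pushing the cast about 2 mm forward, so I compensate a little in x and go on.

step_arm:
  increments:
    - {"jaw": 40,"x": 0,"y": 0,"z": 0.6,"rx": 0.001,"ry": -0.02,"rz": 0}
    - {"jaw": 40,"x": 0,"y": 0,"z": 0.6,"rx": 0.001,"ry": -0.02,"rz": 0}
    - {"jaw": 40,"x": -0.2,"y": 0,"z": 0.6,"rx": 0.001,"ry": -0.02,"rz": 0}
    - {"jaw": 40,"x": -0.2,"y": 0,"z": 0.6,"rx": 0.001,"ry": -0.02,"rz": 0}
    - {"jaw": 40,"x": -0.2,"y": 0,"z": 0.6,"rx": 0.001,"ry": -0.02,"rz": 0}
    - {"jaw": 40,"x": 0,"y": 0,"z": 0,"rx": 0,"ry": 0,"rz": 0}
    - {"jaw": 40,"x": 0,"y": 0,"z": 0,"rx": 0,"ry": 0,"rz": 0}

```text
t: 17.7
position: [0.4784, 0.1411, 0.0408]
ee_rot: [2.164, 2.276, 0.002]
contact_force: [-0.0, -0.5, -2.9]
grip_width: 0.0494
grip_force: 55.0
```

Run:
```python
from h import *
cast()
im,P=pts("wrist")
cv2.imwrite('pics/w7.png',im)
q=P[285:320,260:325].reshape(-1,3);q=q[abs(q[:,2]-np.median(q[:,2]))<12]
for _ in range(3):
    A=np.c_[q[:,:2],np.ones(len(q))];c=np.linalg.lstsq(A,q[:,2],rcond=None)[0];e=q[:,2]-A@c;q=q[abs(e)<2*e.std()+.1]
print(c,np.median(q[:,2]))
```

```text
t 17.7 [478.4 141.1  40.8] clos 0.05 F [-0.  -0.5 -2.9] M [-0.02 -0.09 -0.01] w 49.4 q6 0.23
rot in holder [ 0.    -0.001  0.   ] front [ 2.3   0.15 11.28] back [ 2.3   0.17 11.34]
[1.91183304e-04 1.04330873e-02 7.41126408e+01] 75.64100343605817
```

The cast is level and free at 11.3 mm; the force equals its weight. I recentre it, pause low, then lift straight up to 30 mm.

step_arm:
  increments:
    - {"jaw": 40,"x": -1,"y": -0.1,"z": -0.3,"rx": 0,"ry": 0,"rz": 0}
    - {"jaw": 40,"x": -1,"y": -0.1,"z": -0.3,"rx": 0,"ry": 0,"rz": 0}
    - {"jaw": 40,"x": 0,"y": 0,"z": 0,"rx": 0,"ry": 0,"rz": 0}
    - {"jaw": 40,"x": 0,"y": 0,"z": 0,"rx": 0,"ry": 0,"rz": 0}
    - {"jaw": 40,"x": 0,"y": 0,"z": 0,"rx": 0,"ry": 0,"rz": 0}
    - {"jaw": 40,"x": 0,"y": 0,"z": 0,"rx": 0,"ry": 0,"rz": 0}

```text
t: 18.35
position: [0.4757, 0.1406, 0.0398]
ee_rot: [2.165, 2.276, 0.0]
contact_force: [-0.2, 0.5, -2.8]
grip_width: 0.0495
grip_force: 55.0
```

```bash
python3 -c "
from h import *
cast()"
```

```text
t 18.35 [475.7 140.6  39.8] clos 0.05 F [-0.2  0.5 -2.8] M [-0.05 -0.03  0.  ] w 49.5 q6 0.23
rot in holder [-0.     0.001 -0.   ] front [-0.44 -0.13 10.3 ] back [-0.44 -0.14 10.26]
```

step_arm:
  increments:
    - {"jaw": 40,"x": 0,"y": 0,"z": 2,"rx": 0,"ry": 0,"rz": 0}
    - {"jaw": 40,"x": 0,"y": 0,"z": 3,"rx": 0,"ry": 0,"rz": 0}
    - {"jaw": 40,"x": 0,"y": 0,"z": 3,"rx": 0,"ry": 0,"rz": 0}
    - {"jaw": 40,"x": 0,"y": 0,"z": 3,"rx": 0,"ry": 0,"rz": 0}
    - {"jaw": 40,"x": 0,"y": 0,"z": 3,"rx": 0,"ry": 0,"rz": 0}
    - {"jaw": 40,"x": 0,"y": 0,"z": 3,"rx": 0,"ry": 0,"rz": 0}
    - {"jaw": 40,"x": 0,"y": 0,"z": 2,"rx": 0,"ry": 0,"rz": 0}
    - {"jaw": 40,"x": 0,"y": 0,"z": 0,"rx": 0,"ry": 0,"rz": 0}
    - {"jaw": 40,"x": 0,"y": 0,"z": 0,"rx": 0,"ry": 0,"rz": 0}
    - {"jaw": 40,"x": 0,"y": 0,"z": 0,"rx": 0,"ry": 0,"rz": 0}

```text
t: 19.35
position: [0.4755, 0.1406, 0.0587]
ee_rot: [-2.165, -2.276, 0.0]
contact_force: [-0.1, -0.4, -4.1]
grip_width: 0.0494
grip_force: 55.0
```

Run:
```python
from h import *
cast()
im,P=pts("wrist")
q=P[285:320,260:325].reshape(-1,3);q=q[abs(q[:,2]-np.median(q[:,2]))<12]
for _ in range(3):
    A=np.c_[q[:,:2],np.ones(len(q))];c=np.linalg.lstsq(A,q[:,2],rcond=None)[0];e=q[:,2]-A@c;q=q[abs(e)<2*e.std()+.1]
print(c,np.median(q[:,2]))
im,P=pts("top");g=im.max(2)
for n,c in(("L",(472,221)),("R",(480,61))):
    m=(np.hypot(P[...,0]-c[0],P[...,1]-c[1])<28)&(P[...,2]>45)&(P[...,2]<62)&(g<90);q=P[m][:,:2]
    if len(q)>20:e=np.linalg.svd(q-q.mean(0),full_matrices=False)[2][0];print("top",n,len(q),np.arctan(e[1]/e[0]))
```

```text
t 19.35 [475.5 140.6  58.7] clos 0.05 F [-0.1 -0.4 -4.1] M [-0.08 -0.13  0.01] w 49.4 q6 0.23
rot in holder [-0.     0.001 -0.   ] front [-0.59 -0.16 29.2 ] back [-0.59 -0.16 29.15]
[-1.84365408e-03  9.60851119e-03  9.30574674e+01] 93.49347084796955
top R 77 0.19049000551633916
```

step_arm:
  increments:
    - {"jaw": 40,"x": 0,"y": 0,"z": 0.8,"rx": 0,"ry": 0,"rz": 0}
    - {"jaw": 40,"x": 0,"y": 0,"z": 0,"rx": 0,"ry": 0,"rz": 0}
    - {"jaw": 40,"x": 0,"y": 0,"z": 0,"rx": 0,"ry": 0,"rz": 0}
    - {"jaw": 40,"x": 0,"y": 0,"z": 0,"rx": 0,"ry": 0,"rz": 0}

```text
t: 19.85
position: [0.4757, 0.1406, 0.0596]
ee_rot: [-2.165, -2.276, -0.0]
contact_force: [-0.3, -0.7, -3.6]
grip_width: 0.0495
grip_force: 55.0
```

```bash
python3 -c "
from h import *
cast()
print(manip.sign_off())"
```

```text
t 19.85 [475.7 140.6  59.6] clos 0.05 F [-0.3 -0.7 -3.6] M [-0.01 -0.09  0.  ] w 49.5 q6 0.23
rot in holder [-0.     0.001 -0.   ] front [-0.47 -0.13 30.11] back [-0.47 -0.13 30.08]
the job is handed in; nothing more can be done
None
```

Job handed in at about 20 s: both knobs turned to their end stops, the cast rocked free front first and then back, and now held level about 30 mm above its seat (sign-off returned no verdict).

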